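# Start the valve leak test with the button pair

## Robot

A 7-joint arm with a two-finger parallel gripper is mounted at the origin on the work surface. World frame = base frame: x ahead of the robot, y to its left, z up, the work surface at z = 0. Lengths are in m, angles in rad, forces in N, time in s.
With the tool pointing down it reaches from about 0.4 to 0.9 m from the base axis. Payload 5.6 kg.
Tool frame: the origin (TCP) lies at the very end of the fingers, on their centre line; the grasp point (between the pads) lies 19 mm behind it (r.grip_point_offset is the z of the grasp point in the tool frame, in m); z points along the fingers, y is the line along which they close (so a half turn about z gives the same grasp; the last joint's range is limited). The gripper opens to 92 mm and grips with 3 to 60 N. Pads are 20 mm wide; open, the fingers measure 128 mm over their backs; the gripper's body (75 mm by 189 mm) begins 69 mm behind the grasp point.
Start: joints at [-1.194, 0.468, -0.012, 1.603, 0.006, 1.071, -0.056], TCP at [0.265, 0.594, 0.215] pointing down, gripper open.
Joint ranges: [-2.53, 2.53], [-0.31, 2.02], [-1.57, 1.55], [0.28, 2.44], [-1.29, 4.43], [0.15, 1.84], [-2.92, 2.92]. Speed limits (rad/s): [2.57, 2.57, 3.14, 3.14, 3.14, 3.14, 3.14].

## Interface

Orientations are given as a unit quaternion [w, x, y, z].
In Python, from cell import telemetry, viewer, job, nets, r gives the robot as it stands.
- The arm moves only by the tool send_rows, never from a script. Its argument "commands" is a list of rows, each a list of 7 numbers: the shift along the tool's x, y, z in mm, then the turn, a rotation vector about the tool's x, y, z in rad, then the closure, from 0 (fully open) to 1 (shut). A call has 1 to 8 rows; each row is the pose to reach, as a shift and turn from the pose commanded when the call began, along the tool's axes at that moment; what a row does not reach only later rows make up. A row lasts 1/8 s, in which the tool goes at most 62.5 mm and 10.7 degrees, less where a joint would pass 70% of its speed; a pose out of reach is approached as far as the arm can. A call with a gripper value outside its range is refused whole. The fingers move at their own pace and stop on an object; "force" is the grip in N (left out, the last holds). Time passes only in rows, so rows that repeat a pose let the fingers close. It gives the time, the measured TCP pose, the force, the opening and the grip force at its end, in the units of the state.
- telemetry.get_obs(): the state, without advancing time (a new reading comes with each control period).
- viewer.capture(name): name is "scene" or "top"; returns a dict with "pixels" (400x640x3 uint8, red, green, blue), "range_z" (400x640 float32, m along the optical axis (not along the pixel's ray), 0 where there is no reading), "fx", "fy", "cx", "cy" (pixels), "eye" and "rotation" of the camera in the world. Camera axes: x right, y down, z forward; pixel columns grow to the right and rows downward; lengths in m; the calibration is good to about 2 mm. A picture is of the moment at which its call begins.
- job.hand_in(): hands the job in; it is judged then, once.
Trained networks look in the newest picture that a camera, given by its name, has taken for a name from the list of things; names that differ only in an ending like _2 or _b are one class to them, and where a whole thing is asked for, a point or a joint stands for the part that bears it (a point fixed in the world has none). Each returns a list of dicts, best first, with "score" (0 to 1); they miss things now and then, are a little off and sometimes report something else, mostly with a low value. They report only what shows in the picture. A call takes as long as a camera call. They do not tell look-alikes from the thing itself.
- nets.boxes_of(camera, thing): "centre" ([column, row] in pixels, amid what is visible of it).
- nets.masks_of(camera, thing): "pixels" (400x640 bool, what is visible of it) and "centre" ([column, row] in pixels, amid what is visible of it).
- nets.mark_of(camera, thing): "centre" ([column, row] in pixels: a listed point, or the origin of a listed thing).
The state is a dict: "t": time; "q": joint angles; "qd": joint speeds; "joint_torque": joint torques, N m; "ee_pos": TCP position; "eef_rot": TCP orientation; "wrist_force": force on the tool from outside, world axes, zero at the start; "torque": the same for the moment, N m; "grip_width": finger opening in m; "grip_force": force on a finger pad.
Only numpy, scipy, OpenCV 4.12 (cv2) and the standard library are available. Lean on these libraries where they do the work, as an engineer would, in place of code of your own. Each camera call takes 0.05 s, during which the arm holds its last target. There are 200 camera calls.

## Task

With the fingers, push the black valve along its channel, without lifting or tipping it, until it sits fully home against the yellow V stop. Then press the two green buttons on the grey console together, one fingertip on each, keep both all the way down for about two seconds, and let them come up again. Leave the red stop button and everything else on the bench alone.

Things in the scene. Friction and masses are not known exactly. Their poses are not given: they have to be found in the camera images.
- stand: Leak-test stand fixed to the table: dark steel plate 300 x 160 x 12 mm with an open channel along its x axis. Origin at table height under the valve's home; +x along the channel to the stop. Plate: x -190 to +110, y +-80 mm. Channel 74 mm wide inside, between two aluminium rails 10 mm wide, 18 mm tall above the plate, x -180 to +10. From x +69 on: a post and gauge, 98 mm above the table.
- seat (a point): Home: the point on the plate's upper face (12 mm above the table) where the centre of the valve's underside is when the valve touches both faces of the V stop. Axes as the stand's. The stop is two yellow blocks, 45 mm tall above the plate, in a 90 degree V at the channel's +x end; the -x end is open.
- valve: Loose black round valve, 64 mm diameter, 58 mm tall, with a steel port (26 mm diameter, 15 mm tall) on top; 0.4 to 0.8 kg. Origin at the centre of its underside, z up. It stands in the channel 50 to 95 mm short of home, slides with dry friction and stays where it is left. Pushed towards the stop, rails and V centre it. The channel behind it (-x) is free for the fingers.
- console: Grey control box fixed to the table, 170 x 170 mm, 50 mm tall. Origin at table height under the midpoint between the two green buttons; the box spans x -50 to +120 mm, y +-85 mm. Green buttons at y +32 mm and y -32 mm (x 0), red stop button at x +82 mm, y 0.
- btn_left_top (a point): Centre of the top of the green button at the console's +y side: 30 mm diameter, 74 mm above the table when up; its aluminium collar is 46 mm in diameter and 62 mm above the table. The two green buttons are 64 mm apart, centre to centre.
- btn_right_top (a point): Centre of the top of the green button at the console's -y side; the same size.
- btn_left (a joint): Travel of the +y green button in m: 0 up, 0.008 all the way down. A spring resists with about 1 N at first and 3.5 N at the bottom (7 N for both buttons) and brings it back up when let go.
- btn_right (a joint): Travel of the -y green button in m: as the other.
- estop (a joint): Travel of the red stop button in m: 0 up, 0.005 down; 36 mm diameter, its top is 71 mm above the table. To be left alone.
- can: Blue can, 50 mm diameter, 85 mm tall, loose, between the stand and the console. Origin under its centre. To be left alone.
- bushing: Brass bushing, 42 mm diameter, 30 mm tall, loose. Origin under its centre. To be left alone.
- gear_ring: Steel ring, 68 mm diameter, 22 mm tall, loose. Origin under its centre. To be left alone.
- screwdriver: Loose screwdriver lying on the table at the robot's far left. To be left alone.
- wrench: Loose wrench lying on the table at the robot's far right. To be left alone.
- fitting: Brass fitting, 20 mm diameter, 26 mm tall, standing loose on the stand's base plate outside the channel, at the +y side. Origin under its centre. To be left alone.
Not all that is in view belongs to the job. Leave any pink look-alike of the console alone.

How it is judged:
On the way, in this order (a step that is already met when the one before it is completed fails the run):
1. the valve is pushed fully home against the V stop, standing upright on the plate (horizontal distance between valve and seat below 0.004 m and z of valve in the frame of stand below 0.016 m and angle between valve's own z axis and vertical below 0.08 rad), for 0.2 s.
2. both green buttons are held down together by the fingers for at least 1.5 s (value of joint each of btn_left, btn_right above 0.005 m and contact force between the fingers and console above 1 N), for 1.5 s.
3. both green buttons are let up again (value of joint each of btn_left, btn_right below 0.0015 m), for 0.2 s.
At the end, for the whole second after the job is handed in: The valve stands upright and still on the plate within 4 mm of home, both green buttons are up again (within 1.5 mm) and the red button is up (all of step 1 and all of step 3 and linear speed of valve below 0.01 m/s and value of joint estop below 0.002 m); the robot touches nothing.
It fails at once if the valve is lifted more than 8 mm or tipped (z of valve in the frame of stand above 0.02 m or angle between valve's own z axis and vertical above 0.25 rad).
It fails at once if one green button is pressed (over 6 mm) without the other (under 1 mm) ((value of joint btn_left above 0.006 m and value of joint btn_right below 0.001 m) or (value of joint btn_right above 0.006 m and value of joint btn_left below 0.001 m)).
It fails at once if a green button is pressed before the valve is home (horizontal distance between valve and seat above 0.012 m and value of joint any of btn_left, btn_right above 0.004 m).
It fails at once if the red stop button is pressed (value of joint estop above 0.002 m).
It fails at once if another thing on the bench is moved by more than 15 mm (distance of any of can, bushing, gear_ring, screwdriver, wrench, fitting from where it was at the start of the episode above 0.015 m).
It also fails if it takes over 58 s, if anything falls off the work surface, if the arm or the gripper's body presses on something with over 40 N, if the wrist force passes 120 N, or if a joint passes its speed limit or range.

## Working session

There is one attempt and no reset: what is moved stays moved. The work goes in short steps, Python scripts to look and compute and a tool call to move; the robot and the scene stay as the last step left them, time stands still between calls to the robot, and variables do not carry over. Pictures are saved under pics/ and viewed, at most 10 in all, crops included, and the job is handed in when it is done.

Besides the shell and the picture viewer there is one more tool, called after "Emit:" as name(argument=value, ...), one argument or row to a line, values as JSON. send_rows: Moves the arm, as the interface text tells. Its arguments: {"type":"object","properties":{"commands":{"type":"array"},"force":{"type":"number"}},"required":["commands"]}

```bash
mkdir -p pics; cat > h.py <<'E'
import numpy as np, cv2
from cell import telemetry, viewer, job, nets, r
def cap(n,f=None):
    c=viewer.capture(n)
    if f: cv2.imwrite('pics/'+f,c['pixels'][:,:,::-1])
    return c
def world(c,u,v,z=None):
    """pixel -> world; by depth, or on plane height z"""
    d=np.array([(u-c['cx'])/c['fx'],(v-c['cy'])/c['fy'],1.0]); R=np.array(c['rotation']); e=np.array(c['eye'])
    w=R@d
    s=c['range_z'][int(round(v)),int(round(u))] if z is None else (z-e[2])/w[2]
    return e+s*w
def cloud(c):
    v,u=np.mgrid[:400,:640]; Z=c['range_z']
    P=np.stack([(u-c['cx'])/c['fx']*Z,(v-c['cy'])/c['fy']*Z,Z],-1)
    return P@np.array(c['rotation']).T+np.array(c['eye'])
E
python3 - <<'E'
from h import *
np.set_printoptions(precision=4,suppress=True)
for n in ('scene','top'):
    c=cap(n,n+'0.png'); print(n,c['eye'],c['fx'])
    for t,z in (('valve',.012),('seat',.012),('stand',0),('console',0),('btn_left_top',.074),('btn_right_top',.074),('can',0),('fitting',.012),('bushing',0),('gear_ring',0)):
        for m in nets.mark_of(n,t)[:3]:
            print(t,round(m['score'],2),np.round(m['centre']),world(c,*m['centre'],z))
o=telemetry.get_obs(); print(o['t'],o['ee_pos'],o['eef_rot'],o['wrist_force'])
E
```

```text
scene [1.134  0.3984 0.8796] 402.813934946838Traceback (most recent call last):
  File "<stdin>", line 7, in <module>
  File "h.py", line 10, in world
    w=R@d
      ~^~
ValueError: matmul: Input operand 1 has a mismatch in its core dimension 0, with gufunc signature (n?,k),(k,m?)->(n?,m?) (size 3 is different from 4)
```

```bash
sed -i "s/np.array(c\['rotation'\])/rot(c['rotation'])/" h.py; cat >> h.py <<'E'
from scipy.spatial.transform import Rotation
def rot(q): return Rotation.from_quat(q,scalar_first=True).as_matrix()
np.set_printoptions(precision=4,suppress=True)
E
python3 - <<'E'
from h import *
for n in ('scene','top'):
    c=cap(n,n+'0.png'); print(n,c['eye'],c['fx'])
    for t,z in (('valve',.012),('seat',.012),('stand',0),('console',0),('btn_left_top',.074),('btn_right_top',.074),('can',0),('fitting',.012),('bushing',0),('gear_ring',0)):
        for m in nets.mark_of(n,t)[:3]:
            print(t,round(m['score'],2),np.round(m['centre']),world(c,*m['centre'],z))
o=telemetry.get_obs(); print(o['t'],o['ee_pos'],o['eef_rot'],o['wrist_force'])
E
```

```text
scene [1.134  0.3984 0.8796] 402.813934946838
valve 0.73 [388. 245.] [0.5009 0.2304 0.012 ]
seat 0.69 [379. 262.] [0.5594 0.2343 0.012 ]
stand 0.93 [376. 264.] [0.5617 0.2285 0.    ]
console 0.93 [233. 208.] [ 0.6132 -0.2042  0.    ]
console 0.92 [281. 142.] [ 0.2957 -0.2622  0.    ]
console 0.42 [482. 304.] [0.5278 0.4938 0.    ]
btn_left_top 0.51 [290. 123.] [ 0.2756 -0.2371  0.074 ]
btn_left_top 0.49 [240. 195.] [ 0.611  -0.1703  0.074 ]
btn_right_top 0.45 [222. 190.] [ 0.6209 -0.2249  0.074 ]
btn_right_top 0.45 [270. 121.] [ 0.2993 -0.3005  0.074 ]
can 0.97 [304. 220.] [ 0.5402 -0.0105  0.    ]
can 0.21 [379. 263.] [0.5544 0.2337 0.    ]
fitting 0.56 [379. 263.] [0.5636 0.235  0.012 ]
fitting 0.49 [418. 240.] [0.4417 0.2907 0.012 ]
bushing 0.65 [328. 193.] [ 0.4143 -0.0071  0.    ]
gear_ring 0.79 [266. 271.] [0.7311 0.0027 0.    ]
top [ 0.4112 -0.0093  1.6626] 464.08611598704596
valve 0.7 [264. 202.] [0.5084 0.2342 0.012 ]
seat 0.95 [267. 186.] [0.5638 0.2235 0.012 ]
seat 0.66 [383. 169.] [ 0.6194 -0.1913  0.012 ]
stand 0.61 [265. 190.] [0.5488 0.2329 0.    ]
console 0.92 [409. 258.] [ 0.3026 -0.2804  0.    ]
console 0.76 [383. 166.] [ 0.6325 -0.1947  0.    ]
btn_left_top 0.48 [401. 263.] [ 0.2882 -0.2398  0.074 ]
btn_left_top 0.41 [377. 167.] [ 0.617  -0.1668  0.074 ]
btn_right_top 0.44 [415. 258.] [ 0.3055 -0.2896  0.074 ]
btn_right_top 0.43 [394. 163.] [ 0.631  -0.2257  0.074 ]
can 0.44 [331. 192.] [ 0.5412 -0.0072  0.    ]
fitting 0.35 [248. 219.] [0.446  0.2928 0.012 ]
bushing 0.38 [332. 227.] [ 0.4132 -0.007   0.    ]
gear_ring 0.6 [327. 142.] [0.72   0.0056 0.    ]
1.2 [0.2649 0.5936 0.2146] [0.     0.2084 0.9781 0.0001] [ 0.7533 -0.023  -0.8936]
```

View pics/scene0.png

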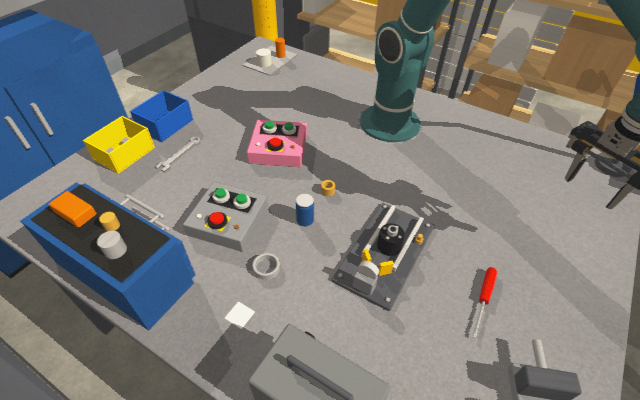

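View pics/top0.png

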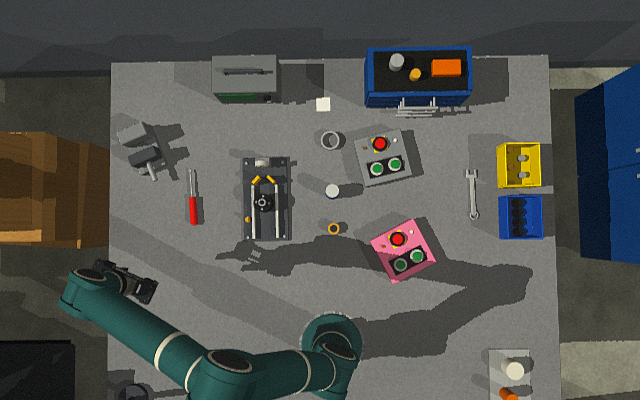

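Scene picture: the stand is around (385,255), the valve at (390,235), the grey console at (230,215), the can at (305,210) and the fitting at (419,239). There are two console candidates: grey (top camera 383,157) and pink (top camera 402,250). The grey one is meant, because the task says "grey" and rules out the pink look-alike.

```bash
python3 - <<'E'
from h import *
def yaw(P):
    a=P[:,:2]-P[:,:2].mean(0); _,_,V=np.linalg.svd(a,full_matrices=False); d=V[0]; d=d*np.sign(d[0]); return np.arctan2(d[1],d[0])
crops=[]
for n in ('scene','top'):
    c=cap(n); W=cloud(c); px=c['pixels']; hsv=cv2.cvtColor(px,cv2.COLOR_RGB2HSV); X,Y,Z=W[...,0],W[...,1],W[...,2]
    H,S,V=[hsv[...,i].astype(int) for i in range(3)]
    print(n)
    near=(abs(X-.62)<.12)&(abs(Y+.2)<.12)
    g=near&(H>45)&(H<90)&(S>100)&(V>50)
    k,l,st,cen=cv2.connectedComponentsWithStats(g.astype('uint8'))
    for i in range(1,k):
        if st[i,4]>20:
            m=l==i; zz=np.median(Z[m]); print('green',st[i,4],cen[i],'z',zz,'depthmean',W[m].mean(0),'plane.074',world(c,*cen[i],.074))
    rd=near&((H<8)|(H>172))&(S>150)&(V>80); vv,uu=np.nonzero(rd); print('red',rd.sum(),world(c,uu.mean(),vv.mean(),.071))
    st_=(abs(X-.54)<.2)&(abs(Y-.23)<.11)
    rail=st_&(Z>.022)&(Z<.04)&(S<60)&(V>120)
    k,l,s2,cen=cv2.connectedComponentsWithStats(rail.astype('uint8'))
    for i in range(1,k):
        if s2[i,4]>25: m=l==i; print('rail',s2[i,4],W[m].mean(0),X[m].min(),X[m].max(),'yaw',yaw(W[m]))
    port=st_&(Z>.078)&(Z<.095)&(abs(X-.505)<.045); print('port',port.sum(),W[port].mean(0))
    ye=st_&(H>18)&(H<32)&(S>150)&(Z>.03); k,l,s2,cen=cv2.connectedComponentsWithStats(ye.astype('uint8'))
    for i in range(1,k):
        if s2[i,4]>10: m=l==i; print('yel',s2[i,4],W[m].mean(0))
    y0,x0=(165,180) if n=='scene' else (115,345)
    crops.append(cv2.resize(px[y0:y0+90,x0:x0+90,::-1],(390,390),interpolation=2))
    m=st_&(Z<.02)&(Z>.007)&(V<90); print('plate',m.sum(),cv2.minAreaRect(W[m][:,:2].astype('float32')))
    m=near&(Z<.056)&(Z>.044)&(S<60); print('box',m.sum(),cv2.minAreaRect(W[m][:,:2].astype('float32')))
cv2.imwrite('pics/con.png',np.hstack(crops))
E
```

```text
scene
green 85 [219.9882 192.6471] z 0.07336525823703344 depthmean [ 0.6312 -0.2229  0.0722] plane.074 [ 0.6324 -0.2215  0.074 ]
green 87 [240.9425 198.1839] z 0.07304721415551019 depthmean [ 0.6166 -0.1614  0.0724] plane.074 [ 0.6176 -0.1603  0.074 ]
red 149 [ 0.7041 -0.1722  0.071 ]
rail 190 [0.4664 0.1899 0.0294] 0.37858481976217995 0.5552007892173066 yaw 0.011441567065804981
rail 244 [0.4764 0.2742 0.0291] 0.3769740886262333 0.5664467663827468 yaw 0.018048049676153168
port 80 [0.5035 0.2342 0.0843]
yel 21 [0.447  0.2939 0.0366]
yel 73 [0.5858 0.2069 0.0527]
yel 123 [0.586  0.2603 0.048 ]
plate 1232 ((0.5174522995948792, 0.231380432844162), (0.30316251516342163, 0.1583513617515564), 0.6399723291397095)
box 2201 ((0.6556434035301208, -0.18519389629364014), (0.17304787039756775, 0.17115864157676697), 13.73128890991211)
top
green 58 [394.8621 163.5   ] z 0.07223105245031469 depthmean [ 0.6299 -0.2271  0.0724] plane.074 [ 0.6296 -0.2269  0.074 ]
green 57 [376.5965 167.9825] z 0.07277479793046204 depthmean [ 0.6153 -0.1642  0.0721] plane.074 [ 0.6151 -0.164   0.074 ]
red 89 [ 0.7021 -0.1763  0.071 ]
rail 36 [0.5469 0.2732 0.0297] 0.5271566356751713 0.5669896445808019 yaw -0.000995900632591597
rail 42 [0.4926 0.1877 0.0289] 0.45911130226065316 0.5335722295873441 yaw -0.005732279361042685
rail 105 [0.4462 0.2713 0.0284] 0.3792096078387882 0.5205935940527257 yaw 0.02909629419908604
rail 53 [0.4127 0.1861 0.0289] 0.38166384002085757 0.45215215060371416 yaw 0.02434448281941903
port 46 [0.5018 0.2313 0.0843]
yel 38 [0.5827 0.2563 0.0507]
yel 29 [0.584  0.2046 0.0558]
plate 2304 ((0.505928099155426, 0.23655965924263), (0.1992996335029602, 0.32628124952316284), 89.27164459228516)
box 1566 ((0.6550722122192383, -0.18765020370483398), (0.16958484053611755, 0.1703454554080963), 13.221732139587402)
```

View pics/con.png

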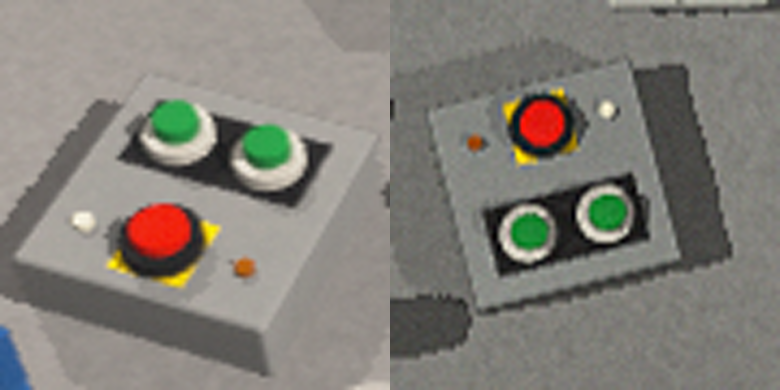

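Left half of the crop: green buttons at about (177,122) and (268,147), with the red button in front of them on the grey box. Right half: greens at (530,232) and (608,212), red at (542,122). The grey console is confirmed. I put the seat at about (0.557, 0.232) with yaw 0.018. The valve is at about (0.5025, 0.2325), and the console midpoint is about (0.6225, -0.194) with yaw 13.4°.

Now close the fingers and move above the channel behind the valve.

Emit:
send_rows(
  commands=[
    [-45,-38,0,0,0,-0.1,1],
    [-90,-76,0,0,0,-0.2,1],
    [-135,-114,0,0,0,-0.3,1],
    [-180,-152,0,0,0,-0.4,1],
    [-225,-190,0,0,0,-0.44,1],
    [-270,-228,0,0,0,-0.44,1],
    [-306,-262,0,0,0,-0.44,1],
    [-306,-262,0,0,0,-0.44,1],
  ],
  force=20,
)

```text
t: 2.3
ee_pos: [0.4393, 0.2257, 0.2149]
eef_rot: [0.0, -0.006, 1.0, -0.0]
wrist_force: [0.2, -0.3, -0.2]
grip_width: 0.0137
grip_force: 0.0
```

```bash
cat >> h.py <<'E'
def tell(target=None):
    o=telemetry.get_obs(); R=rot(o['eef_rot']); print(o['t'],np.array(o['ee_pos']),'x',R[:,0],'z',R[:,2],'F',np.array(o['wrist_force']),'w',o['grip_width'])
    if target is not None: print('tool shift mm',1000*R.T@(np.array(target)-o['ee_pos']))
E
python3 -c "
from h import *
tell([.438,.2298,.024])"
```

```text
2.3 [0.4393 0.2257 0.2149] x [-0.9999 -0.0126 -0.001 ] z [ 0.001  -0.0007 -1.    ] F [ 0.2172 -0.3345 -0.2317] w 0.013737589763792784
tool shift mm [  1.4462   4.2834 190.9269]
```

Emit:
send_rows(
  commands=[
    [1,4,40,0,0,0,1],
    [1,4,90,0,0,0,1],
    [1,4,130,0,0,0,1],
    [1,4,160,0,0,0,1],
    [1,4,180,0,0,0,1],
    [1,4,191,0,0,0,1],
    [1,4,191,0,0,0,1],
  ],
)

```text
t: 3.18
ee_pos: [0.436, 0.2341, 0.0232]
eef_rot: [-0.0, -0.011, 1.0, -0.0]
wrist_force: [0.4, -1.3, 0.1]
grip_width: 0.0005
grip_force: 0.0
```

```bash
cat > v.py <<'E'
from h import *
tell()
for n in ('scene','top'):
    c=cap(n,n+'_l.png'); W=cloud(c); X,Y,Z=W[...,0],W[...,1],W[...,2]
    p=(Z>.078)&(Z<.09)&(abs(X-.53)<.05)&(abs(Y-.232)<.025); print(n,p.sum(),W[p].mean(0))
E
python3 v.py; python3 -c "
import cv2,numpy as np
a=cv2.imread('pics/scene_l.png')[190:310,320:450];b=cv2.imread('pics/top_l.png')[140:260,200:330]
cv2.imwrite('pics/b.png',cv2.resize(np.hstack([a,b]),(800,369),interpolation=2))"
```

```text
3.175 [0.436  0.2341 0.0232] x [-0.9998 -0.0211  0.0009] z [-0.0009 -0.0002 -1.    ] F [ 0.3516 -1.2709  0.1128] w 0.0005022820063721497
scene 83 [0.5038 0.2342 0.0842]
top 43 [0.5021 0.2313 0.0844]
```

View pics/b.png

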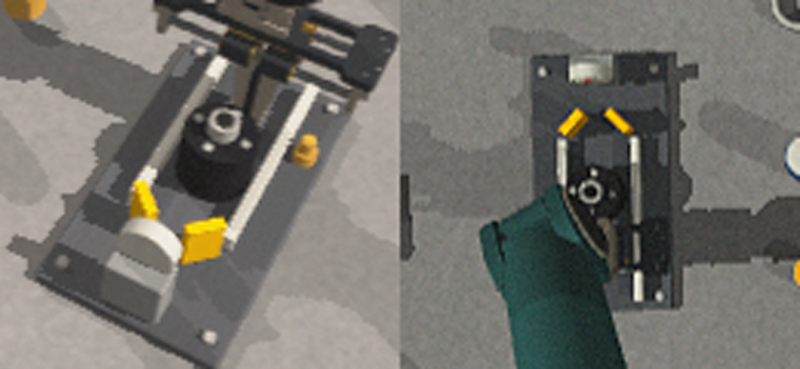

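The picture shows the closed fingers in the channel behind the valve, clear of both rails, with the valve upright at (220,150) in the left half. Now push slowly.

Emit:
send_rows(
  commands=[
    [-8,-3,0,0,0,0,1],
    [-16,-3,0,0,0,0,1],
    [-22,-3,0,0,0,0,1],
    [-28,-3,0,0,0,0,1],
    [-34,-3,0,0,0,0,1],
    [-40,-3,0,0,0,0,1],
    [-46,-3,0,0,0,0,1],
    [-52,-3,0,0,0,0,1],
  ],
)

```text
t: 4.28
ee_pos: [0.489, 0.2315, 0.0235]
eef_rot: [-0.0, -0.01, 1.0, -0.0]
wrist_force: [-3.9, -1.0, 1.8]
grip_width: 0.0
grip_force: 1.6
```

Emit:
send_rows(
  commands=[
    [-5,0,0,0,0,0,1],
    [-10,0,0,0,0,0,1],
    [-14,0,0,0,0,0,1],
    [-18,0,0,0,0,0,1],
    [-20,0,0,0,0,0,1],
    [-20,0,0,0,0,0,1],
  ],
)

```text
t: 5.03
ee_pos: [0.509, 0.232, 0.0236]
eef_rot: [0.0, -0.01, 1.0, 0.0]
wrist_force: [-1.4, -0.0, -0.8]
grip_width: 0.0005
grip_force: 0.5
```

```bash
python3 v.py
```

```text
5.025 [0.509  0.232  0.0236] x [-0.9998 -0.02   -0.0008] z [ 0.0008  0.0002 -1.    ] F [-1.4145 -0.0332 -0.767 ] w 0.0005051738277461751
scene 129 [0.5425 0.2338 0.0841]
top 2 [0.5558 0.2213 0.0816]
```

Emit:
send_rows(
  commands=[
    [-2,0,0,0,0,0,1],
    [-4,0,0,0,0,0,1],
    [-6,0,0,0,0,0,1],
    [-6,0,0,0,0,0,1],
  ],
)

```text
t: 5.62
ee_pos: [0.5149, 0.2322, 0.0236]
eef_rot: [0.0, -0.01, 1.0, 0.0]
wrist_force: [-2.4, 0.3, -0.4]
grip_width: 0.0003
grip_force: 1.0
```

Emit:
send_rows(
  commands=[
    [-2,0,0,0,0,0,1],
    [-3,0,0,0,0,0,1],
    [-4,0,0,0,0,0,1],
    [-4,0,0,0,0,0,1],
  ],
)

```text
t: 6.12
ee_pos: [0.5158, 0.2324, 0.0236]
eef_rot: [-0.003, -0.01, 1.0, -0.0]
wrist_force: [-10.4, -0.4, 7.9]
grip_width: 0.0008
grip_force: 5.2
```

Emit:
send_rows(
  commands=[
    [-1,0,0,0,0,0,1],
    [-2,0,0,0,0,0,1],
    [-3,0,0,0,0,0,1],
    [-3,0,0,0,0,0,1],
  ],
)

```text
t: 6.62
ee_pos: [0.5157, 0.2324, 0.0235]
eef_rot: [-0.005, -0.011, 1.0, -0.001]
wrist_force: [-18.1, -0.6, 15.1]
grip_width: 0.0001
grip_force: 9.1
```

The fingers have stopped at x=0.5157 and the force is rising, so the valve is against the V stop. Back off, rise, and check.

Emit:
send_rows(
  commands=[
    [4,0,0,0,0,0,1],
    [12,0,0,0,0,0,1],
    [25,0,0,0,0,0,1],
    [30,0,-50,0,0,0,1],
    [30,0,-100,0,0,0,0.6],
    [30,0,-150,0,0,0,0.5],
    [30,-20,-180,0,0,0,0.5],
    [30,-60,-180,0,0,0,0.5],
  ],
)

```text
t: 7.62
ee_pos: [0.4942, 0.1731, 0.2065]
eef_rot: [0.003, -0.012, 1.0, 0.002]
wrist_force: [1.0, -0.4, -0.6]
grip_width: 0.0388
grip_force: 0.0
```

```bash
python3 v.py;  python3 -c "
from h import *
tell([.6225,-.194,.2])
import cv2,numpy as np
a=cv2.imread('pics/scene_l.png')[190:310,320:450];b=cv2.imread('pics/top_l.png')[140:260,200:330]
cv2.imwrite('pics/b2.png',cv2.resize(np.hstack([a,b]),(800,369),interpolation=2))"
```

```text
7.625 [0.4942 0.1731 0.2065] x [-0.9997 -0.0233 -0.0064] z [ 0.0063  0.0032 -1.    ] F [ 0.9964 -0.3528 -0.5652] w 0.038776617949885295
scene 84 [0.5596 0.2336 0.0844]
top 0 [nan nan nan]
7.725 [0.4933 0.1673 0.2044] x [-0.9999 -0.0141 -0.0021] z [ 0.0021 -0.0012 -1.    ] F [-0.176   0.6647 -0.6165] w 0.04535131803552819
tool shift mm [-124.0304 -363.0534    5.12  ]v.py:5: RuntimeWarning: Mean of empty slice.
  p=(Z>.078)&(Z<.09)&(abs(X-.53)<.05)&(abs(Y-.232)<.025); print(n,p.sum(),W[p].mean(0))
  ret = um.true_divide(
```

View pics/b2.png

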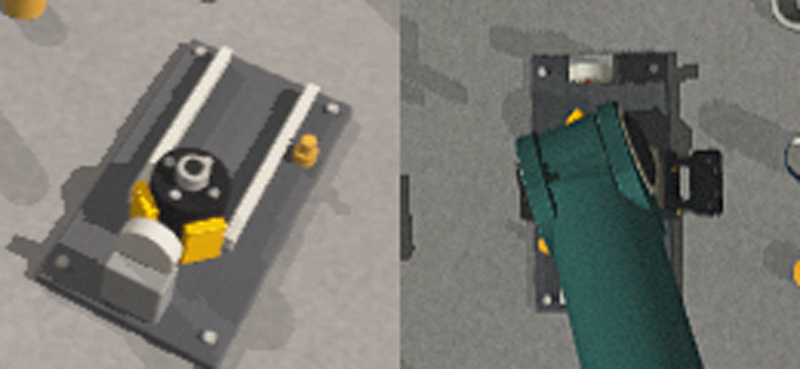

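The picture shows the valve upright at (190,190), touching both yellow blocks. The fitting at (305,150) has not moved. Now go above the grey console.

Emit:
send_rows(
  commands=[
    [-15,-40,0,0,0,0,0.5],
    [-32,-92,0,0,0,-0.05,0.5],
    [-50,-145,0,0,0,-0.1,0.5],
    [-68,-198,0,0,0,-0.15,0.5],
    [-86,-250,0,0,0,-0.22,0.5],
    [-104,-303,0,0,0,-0.22,0.5],
    [-118,-345,0,0,0,-0.22,0.5],
    [-124,-362,0,0,0,-0.22,0.5],
  ],
)

```text
t: 8.72
ee_pos: [0.624, -0.1902, 0.2029]
eef_rot: [-0.0, -0.118, 0.993, -0.0]
wrist_force: [-0.2, -0.5, -0.2]
grip_width: 0.046
grip_force: 0.0
```

Emit:
send_rows(
  commands=[
    [0,0,40,0,0,0,0.5],
    [0,0,80,0,0,0,0.5],
    [0,0,100,0,0,0,0.5],
    [0,0,100,0,0,0,0.5],
    [0,0,100,0,0,0,0.5],
  ],
)

```text
t: 9.35
ee_pos: [0.6252, -0.1876, 0.1051]
eef_rot: [0.001, -0.12, 0.993, -0.0]
wrist_force: [0.2, -0.6, 0.8]
grip_width: 0.0459
grip_force: 0.0
```

```bash
python3 -c "
from h import *
c=cap('scene'); t=cap('top')
tell([.623,-.1935,.1])
o=telemetry.get_obs();R=rot(o['eef_rot']);print('yaw',np.degrees(np.arctan2(R[1,0],R[0,0])))
cv2.imwrite('pics/c1.png',cv2.resize(np.hstack([c['pixels'][130:250,170:300,::-1],t['pixels'][90:210,320:450,::-1]]),(800,369),interpolation=2))"
```

```text
9.45 [ 0.6252 -0.1879  0.1054] x [-0.9713 -0.238  -0.0028] z [ 0.003  -0.0006 -1.    ] F [ 0.1969  0.3999 -0.5901] w 0.04595972977869304
tool shift mm [ 3.5109 -4.9078  5.4248]
yaw -166.23289462875388
```

View pics/c1.png

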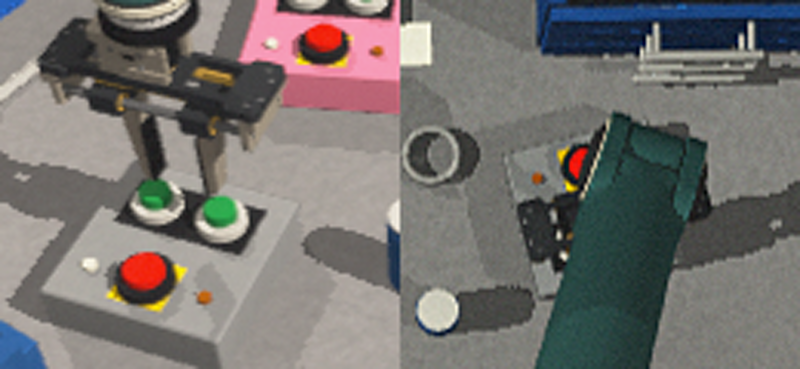

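Left half: the two fingertips hang over the two greens at (155,190) and (220,210), well clear of the red button. Apply a small lateral correction, then go down.

Emit:
send_rows(
  commands=[
    [2,-3,5,0,0,0,0.5],
    [4,-5,15,0,0,0,0.5],
    [4,-5,22,0,0,0,0.5],
    [4,-5,22,0,0,0,0.5],
    [4,-5,22,0,0,0,0.5],
  ],
)

```text
t: 10.07
ee_pos: [0.6215, -0.1935, 0.0816]
eef_rot: [0.0, -0.12, 0.993, 0.0]
wrist_force: [0.3, 0.4, 0.5]
grip_width: 0.0458
grip_force: 0.0
```

```bash
python3 -c "
from h import *
c=cap('scene')
tell([.623,-.1935,.064])
px=c['pixels']; cv2.imwrite('pics/c2.png',cv2.resize(px[150:240,180:290,::-1],(733,600),interpolation=2))"
```

```text
10.125 [ 0.6215 -0.1935  0.0817] x [-0.9713 -0.2379 -0.0003] z [ 0.0003 -0.     -1.    ] F [0.3715 0.0646 0.8475] w 0.04598668457544752
tool shift mm [-1.4229 -0.3152 17.6947]
```

View pics/c2.png

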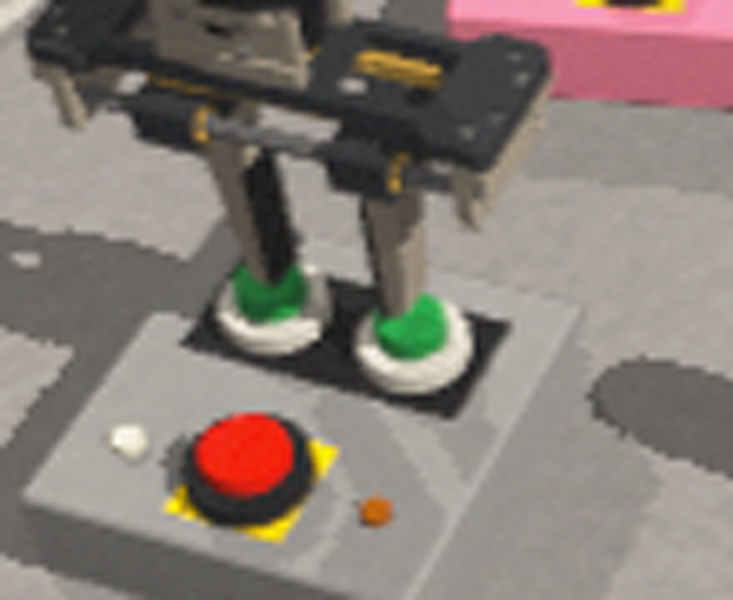

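Both fingertips are just over the two green tops, at (270,285) and (405,320). Press.

Emit:
send_rows(
  commands=[
    [-1,0,4,0,0,0,0.5],
    [-1,0,7,0,0,0,0.5],
    [-1,0,10,0,0,0,0.5],
    [-1,0,13,0,0,0,0.5],
    [-1,0,16,0,0,0,0.5],
    [-1,0,18,0,0,0,0.5],
    [-1,0,18,0,0,0,0.5],
  ],
)

```text
t: 11.0
ee_pos: [0.6225, -0.1932, 0.0663]
eef_rot: [0.0, -0.12, 0.993, 0.0]
wrist_force: [-5.9, 3.1, 19.2]
grip_width: 0.0459
grip_force: 9.5
```

Both buttons are bottomed: the tip is at 0.0663 m with 19 N, above the 7 N of springs. Hold.

Emit:
send_rows(
  commands=[
    [0,0,0,0,0,0,0.5],
    [0,0,0,0,0,0,0.5],
    [0,0,0,0,0,0,0.5],
    [0,0,0,0,0,0,0.5],
    [0,0,0,0,0,0,0.5],
    [0,0,0,0,0,0,0.5],
    [0,0,0,0,0,0,0.5],
    [0,0,0,0,0,0,0.5],
  ],
)

```text
t: 12.0
ee_pos: [0.6226, -0.1932, 0.0663]
eef_rot: [0.0, -0.12, 0.993, 0.0]
wrist_force: [-6.9, 2.0, 18.8]
grip_width: 0.0459
grip_force: 9.5
```

Emit:
send_rows(
  commands=[
    [0,0,0,0,0,0,0.5],
    [0,0,0,0,0,0,0.5],
    [0,0,0,0,0,0,0.5],
    [0,0,0,0,0,0,0.5],
    [0,0,0,0,0,0,0.5],
    [0,0,0,0,0,0,0.5],
    [0,0,0,0,0,0,0.5],
  ],
)

```text
t: 12.88
ee_pos: [0.6225, -0.1932, 0.0663]
eef_rot: [0.0, -0.12, 0.993, 0.0]
wrist_force: [-6.4, 3.4, 19.4]
grip_width: 0.0462
grip_force: 9.5
```

```bash
python3 -c "
from h import *
c=cap('scene'); tell()
cv2.imwrite('pics/c3.png',cv2.resize(c['pixels'][150:240,180:290,::-1],(733,600),interpolation=2))"
```

```text
12.925 [ 0.6225 -0.1932  0.0663] x [-0.9713 -0.2379 -0.0008] z [ 0.0007  0.0006 -1.    ] F [-5.8212  2.545  19.1658] w 0.04603030159533906
```

View pics/c3.png

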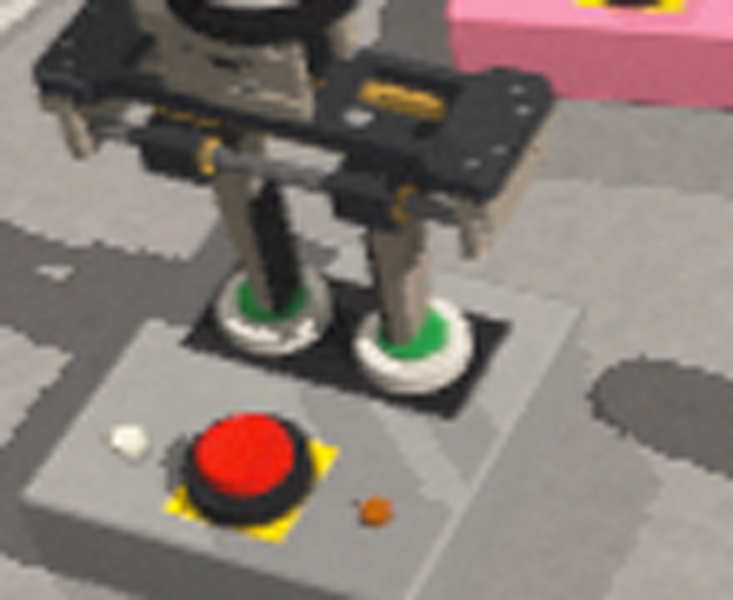

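Both greens, at (270,300) and (415,335), are pressed down to collar level, and the red button is up. Hold briefly, then lift straight up.

Emit:
send_rows(
  commands=[
    [0,0,0,0,0,0,0.5],
    [0,0,0,0,0,0,0.5],
    [0,0,-6,0,0,0,0.5],
    [0,0,-14,0,0,0,0.5],
    [0,0,-30,0,0,0,0.5],
    [0,0,-70,0,0,0,0.5],
    [0,0,-110,0,0,0,0.5],
    [0,0,-140,0,0,0,0.5],
  ],
)

```text
t: 13.92
ee_pos: [0.6227, -0.1937, 0.2061]
eef_rot: [0.001, -0.12, 0.993, -0.0]
wrist_force: [1.3, 0.3, 0.2]
grip_width: 0.0465
grip_force: 0.0
```

Emit:
send_rows(
  commands=[
    [0,0,0,0,0,0,0.5],
    [0,0,0,0,0,0,0.5],
    [0,0,0,0,0,0,0.5],
    [0,0,0,0,0,0,0.5],
  ],
)

```text
t: 14.42
ee_pos: [0.6218, -0.1932, 0.2024]
eef_rot: [-0.001, -0.12, 0.993, 0.0]
wrist_force: [0.4, -0.4, 0.3]
grip_width: 0.0459
grip_force: 0.0
```

```bash
python3 -c "
from h import *
c=cap('scene','end.png'); tell(); W=cloud(c); X,Y,Z=W[...,0],W[...,1],W[...,2]
p=(Z>.078)&(Z<.09)&(abs(X-.55)<.03)&(abs(Y-.232)<.025); print(W[p].mean(0))
for x,y in ((.6155,-.162),(.6305,-.225),(.7025,-.174)):
    m=(np.hypot(X-x,Y-y)<.012)&(Z<.1)&(Z>.05); print(m.sum(),np.median(Z[m]) if m.any() else 0)
"
```

```text
14.475 [ 0.6219 -0.1933  0.2026] x [-0.9713 -0.2378  0.0014] z [-0.0015  0.0003 -1.    ] F [ 0.9911 -0.2962 -0.4601] w 0.04588292715387694
[0.5598 0.2336 0.0845]
51 0.07384590164990368
55 0.07401533300540464
48 0.0707034725621079
```

View pics/end.png

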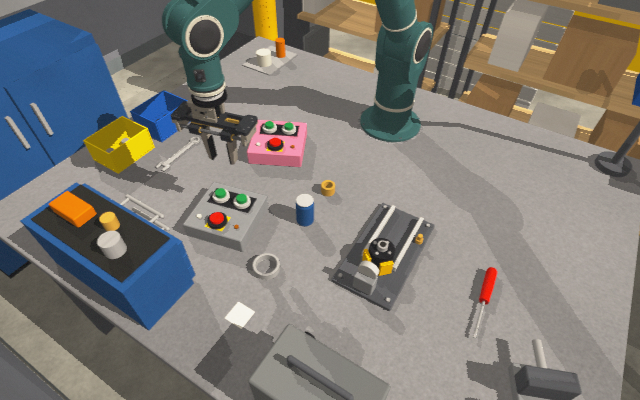

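The valve is home at (380,248), both greens are up at 74 mm, the red button is up at 71 mm, and nothing else has moved. The arm is clear.

```bash
python3 -c "
from h import *
print(job.hand_in())"
```

```text
the job is handed in; nothing more can be done
None
```

I pushed the valve fully home against the V stop, held both green buttons down together for about 2 s, let them come back up, left everything else in place, and handed the job in; no verdict was returned.

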